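# Put the washed lunch box back together

## Robot

A 7-joint arm with a two-finger parallel gripper is mounted at the origin on a cart in front of the work surface, level with it; the furniture and walls round the work are solid. World frame = base frame: x ahead of the robot, y to its left, z up, the work surface at z = 0. Lengths are in m, angles in rad, forces in N, time in s.
With the tool pointing down it reaches from about 0.425 to 0.825 m from the base axis. Payload 3.6 kg.
Tool frame: the origin (TCP) lies at the very end of the fingers, on their centre line; the grasp point (between the pads) lies 19 mm behind it; z points along the fingers, y is the line along which they close (so a half turn about z gives the same grasp; the last joint's range is limited). The gripper opens to 85 mm and grips with 20 to 120 N. Pads are 22 mm wide; open, the fingers measure 114 mm over their backs; the gripper's body (76 mm by 85 mm) begins 54 mm behind the grasp point. The pads swing forward as they close: fully open they stand 13 mm farther back than shut.
Start: joints at [-1.337, 0.615, -0.013, 1.423, 0.008, 1.103, -0.04], TCP at [0.167, 0.628, 0.231] pointing down, gripper open.
Joint ranges: [-3.12, 3.12], [-0.3, 2.06], [-1.34, 1.32], [0.26, 2.42], [-1.36, 4.5], [0.01, 1.98], [-2.84, 2.84]. Speed limits (rad/s): [2.79, 2.79, 3.14, 3.14, 3.14, 3.14, 3.14].

## Interface

Orientations are given as a unit quaternion [x, y, z, w].
In Python, from bench import env gives the robot as it stands. The module is installed in compiled form; this text tells all that it offers.
- The arm moves only by the shell command python3 -m jog 'ROWS' [FORCE]. ROWS is JSON, a list of rows, each a list of 3 entries, a list of its own where there are three numbers: the turn, a rotation vector about the tool's x, y, z in degrees, then the shift along the tool's x, y, z in m, then the finger opening in m, from 0 to 0.0854. In form: [[[rx, ry, rz], [x, y, z], fingers], ...]. A call has 1 to 5 rows; each row shifts and turns the commanded pose from where the row before left it, along the tool's axes as they then stand; what a row does not reach is not made up. A row lasts 1/8 s, in which the tool goes at most 62.5 mm and 10.7 degrees, less where a joint would pass 70% of its speed; a pose out of reach is approached as far as the arm can. A call is refused whole if a number of a shift passes 0.0625 or a number of a turn 10.7, either way. A call with a gripper value outside its range is refused whole. The fingers move at their own pace and stop on an object; FORCE is the grip in N (left out, the last holds). Time passes only in rows, so rows that do not move let the fingers close. It gives the time, the measured TCP pose, the force, the opening and the grip force at its end, in the units of the state.
- env.state(): the state, without advancing time (a new reading comes with each control period).
- env.capture(name): name is "side" or "top"; returns a dict with "image" (420x560x3 uint8, blue, green, red), "range_z" (420x560 float32, m along the optical axis (not along the pixel's ray), 0 where there is no reading), "fx", "fy", "cx", "cy" (pixels), "extrinsics" (4x4, takes a point from world to camera coordinates). Camera axes: x right, y up, looking along -z (the intrinsics and any distortion apply to the point x, -y, -z); pixel columns grow to the right and rows downward; lengths in m; the calibration is good to about 2 mm. A picture is of the moment at which its call begins.
- env.close_job(): hands the job in; it is judged then, once.
The state is a dict: "time_s": time; "qpos": joint angles; "qd": joint speeds; "tau": joint torques, N m; "tcp_pos": TCP position; "tcp_rot": TCP orientation; "ft_force": force on the tool from outside, world axes, zero at the start; "wrist_torque": the same for the moment, N m; "finger_gap": opening from 0.0 (shut) to 1.0 (fully open); "finger_force": force on a finger pad.
Only numpy, scipy, OpenCV 4.12 (cv2) and the standard library are available. Lean on these libraries where they do the work, as an engineer would, in place of code of your own. Each camera call takes 0.05 s, during which the arm holds its last target. There are 200 camera calls.

## Task

The slim lunch box has been washed and its pieces are lying about; put it back together on its deep teal lower box, one piece at a time, everything the right way up: first the white inner lid, then the pale green upper box, then the wooden lid, each square on the one below and fully down in its rim, and last the coral cutlery case lying in the groove of the wooden lid. Let go of everything, and leave the glass of juice, the fruit tin, the pepper mill and the egg timer standing where they are.

Things in the scene. Friction and masses are not known exactly. Their poses are not given: they have to be found in the camera images.
- lower_box: Deep teal open box with rounded corners, 130 x 64 mm (131 x 65 at the rim), 48 high, walls 2.5, mouth 125 x 59 inside; loose on the worktop, about 160 g. The rest is built up on it. Origin: centre of underside; x along length, y width; half-turn symmetric.
- inner_lid: White lid, grey seal, 133 x 67 mm, 13 high, 60 g. Plug below 120 x 54, 5 deep (lowest 2 mm drawn in to 114 x 48) enters the lower box; brim rests on its rim, origin 43 above the box's. Recess on top 125 x 59, 5.5 deep, for the upper box. Grasp across the 67 width, 5 to 13 above the underside. Origin: centre of underside; x along length, y width; half-turn symmetric.
- upper_box: Pale green open box, a thin cross wall inside, 130 x 64 mm, 39 high, mouth 125 x 59, 120 g. Its foot, a plug 120 x 54, 5 deep (lowest 2 mm drawn in), enters the inner lid's recess; shoulder rests on the lip, origin 8 above the inner lid's. Grasp the outside of its long walls, across 64 mm. Origin: centre of underside; x along length, y width; half-turn symmetric.
- outer_lid: Wooden lid, grey seal, 133 x 67 mm, 15 high, 90 g, lies plug down. Plug as on the inner lid (120 x 54, 5 deep) enters the upper box's mouth; seated origin 34 above that box's. In its top, along its length, a groove 126 x 30, 5 deep (floor 10 above origin). Grasp across the 67 width, 5 to 15 mm above its underside. Origin: centre of underside; x along length, y width; half-turn symmetric.
- cutlery_case: Closed coral-red case with round ends, 116 x 22 mm, 18 high, 50 g. Lies in the outer lid's groove with 4 to 5 mm to spare all round, origin 10 above the lid's, upper 13 mm standing out. Grasp across the 22 width, more than 6 mm above its underside so the fingers clear the lid. Origin: centre of underside; x along length, y width; half-turn symmetric.
- juice_glass: Bystander: a glass of orange juice, 69 mm across, 100 mm high. Origin at the centre of its underside.
- tomato_tin: Bystander: a small tin, pale metal top, red and cream fruit label, 58 mm across, 72 mm high. Origin at the centre of its underside.
- pepper_mill: Bystander: a glass pepper mill with a steel head, 56 mm across, 123 mm high. Origin at the centre of its underside.
- egg_timer: Bystander: a red and white wind-up egg timer, 60 mm across, 46 mm high. Origin at the centre of its underside.

How it is judged:
On the way, in this order (a step that is already met when the one before it is completed fails the run):
1. the white inner lid is seated in the rim of the lower box (z of inner_lid in the frame of lower_box between 0.0405 and 0.0455 m and horizontal distance between inner_lid and lower_box below 0.005 m and angle between the x axis of inner_lid and the x axis of lower_box, either way round below 0.08 rad and angle between inner_lid's own z axis and vertical below 0.06 rad), for 0.2 s.
2. the pale green upper box is seated in the recess of the inner lid (all of step 1 and z of upper_box in the frame of inner_lid between 0.0055 and 0.0105 m and horizontal distance between upper_box and inner_lid below 0.005 m and angle between the x axis of upper_box and the x axis of inner_lid, either way round below 0.08 rad and angle between upper_box's own z axis and vertical below 0.06 rad), for 0.2 s.
3. the wooden lid is seated in the rim of the upper box (all of step 2 and z of outer_lid in the frame of upper_box between 0.0315 and 0.0365 m and horizontal distance between outer_lid and upper_box below 0.005 m and angle between the x axis of outer_lid and the x axis of upper_box, either way round below 0.08 rad and angle between outer_lid's own z axis and vertical below 0.06 rad), for 0.2 s.
4. the cutlery case lies in the groove of the wooden lid (all of step 3 and z of cutlery_case in the frame of outer_lid between 0.0075 and 0.0125 m and horizontal distance between cutlery_case and outer_lid below 0.008 m and angle between the x axis of cutlery_case and the x axis of outer_lid, either way round below 0.13 rad and angle between cutlery_case's own z axis and vertical below 0.06 rad), for 0.2 s.
At the end, for the whole second after the job is handed in: The lower box stands level on the worktop with inner lid, upper box, outer lid and cutlery case on it in that order, level, right way up, each within 2.5 mm of its seated height, 5 mm of centre (case 8) and 0.08 rad (case 0.13) of the piece below; all at rest (all of step 4 and angle between lower_box's own z axis and vertical below 0.05 rad and height (world z) of lower_box below 0.006 m and linear speed of each of lower_box, inner_lid, upper_box, outer_lid, cutlery_case below 0.02 m/s); the robot touches nothing.
It fails at once if the glass of juice is pushed more than 20 mm or knocked over (distance of juice_glass from where it was at the start of the episode above 0.02 m or angle between juice_glass's own z axis and vertical above 0.35 rad).
It fails at once if the fruit tin is pushed more than 20 mm or knocked over (distance of tomato_tin from where it was at the start of the episode above 0.02 m or angle between tomato_tin's own z axis and vertical above 0.35 rad).
It also fails if it takes over 120 s, if anything falls off the work surface, if the arm or the gripper's body presses on something with over 40 N, if the wrist force passes 120 N, or if a joint passes its speed limit or range.

## Working session

There is one attempt and no reset: what is moved stays moved. The work goes in short steps, Python scripts to look and compute and a shell command to move; the robot and the scene stay as the last step left them, time stands still between calls to the robot, and variables do not carry over. Pictures are saved under pics/ and viewed, at most 14 in all, crops included, and the job is handed in when it is done.

```bash
mkdir -p pics; ls; cat > h.py <<'E'
import numpy as np, cv2
from bench import env
from scipy.spatial.transform import Rotation as R
def cap(n,save=None):
    c=env.capture(n)
    if save: cv2.imwrite('pics/'+save+'.png',c['image'])
    return c
def world(c):
    "per-pixel world points from depth"
    z=c['range_z']; v,u=np.mgrid[:z.shape[0],:z.shape[1]]
    P=np.stack([(u-c['cx'])/c['fx']*z,-(v-c['cy'])/c['fy']*z,-z,np.ones_like(z)],-1)
    return (P@np.linalg.inv(c['extrinsics']).T)[...,:3]
E
python3 - <<'E'
from h import *
for n in('top','side'):
    c=cap(n,n+'0'); print(n,{k:c[k] for k in('fx','fy','cx','cy')}); print(np.linalg.inv(c['extrinsics']).round(3)); print((c['range_z']>0).mean())
print(env.state())
E
```

```text
pics
top {'fx': 460.5537807026104, 'fy': 460.5537807026104, 'cx': 275.2748224400769, 'cy': 207.70544691063782}
[[ 0.003  0.99  -0.138  0.384]
 [-1.     0.005  0.013 -0.039]
 [ 0.013  0.138  0.99   1.267]
 [ 0.     0.     0.     1.   ]]
0.9961437074829932
side {'fx': 478.31797109574154, 'fy': 478.31797109574154, 'cx': 282.20848685600174, 'cy': 218.4977424044982}
[[-0.999  0.034 -0.028  0.497]
 [-0.042 -0.571  0.82   0.969]
 [ 0.012  0.821  0.571  0.748]
 [ 0.     0.     0.     1.   ]]
0.99203231292517
{'time_s': 0.1, 'qpos': array([-1.33748083,  0.61583374, -0.01263471,  1.42478145,  0.00808357,
        1.10338353, -0.04042952]), 'qd': array([-0.00042249, -0.00089608,  0.00054469, -0.00445878,  0.00024392,
        0.00136764,  0.00085632]), 'tau': array([ 1.78706541e-03, -4.70385575e+01,  2.60522207e-01, -1.71573794e+01,
        1.01843118e-02,  5.79066924e-03, -7.63066197e-06]), 'tcp_pos': array([0.16678132, 0.62751261, 0.23023245]), 'tcp_rot': array([ 1.29520911e-01,  9.91575991e-01, -1.16871407e-03, -1.50151435e-04]), 'ft_force': array([-0.08847563, -0.17884256, -0.71503905]), 'wrist_torque': array([-0.00026518, -0.01704297,  0.01425159]), 'finger_force': 0.0, 'finger_gap': 0.999828462169107}
```

View pics/top0.png

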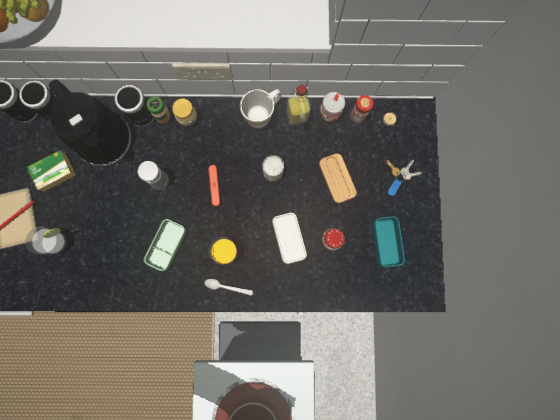

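View pics/side0.png

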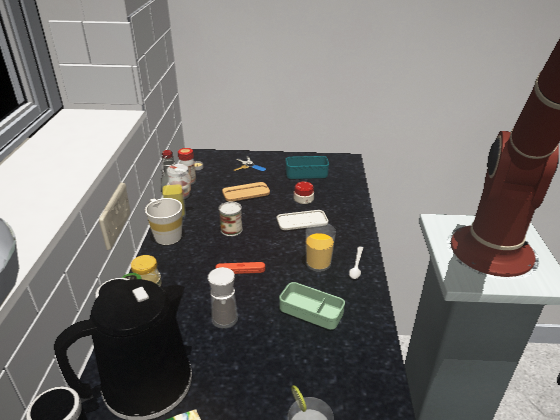

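The top view shows the upper box at (165,245), glass (224,251), case (214,185), mill (152,175), tin (273,168), inner lid (290,238), timer (334,239), wooden lid (338,178) and lower box (389,242). The side view shows the same things.

```bash
cat >> h.py <<'E'
def plane(c,px,h):
    "cast pixels onto plane z=h"
    T=np.linalg.inv(c['extrinsics']); px=np.asarray(px,float).reshape(-1,2)
    d=np.c_[(px[:,0]-c['cx'])/c['fx'],-(px[:,1]-c['cy'])/c['fy'],-np.ones(len(px))]@T[:3,:3].T
    o=T[:3,3]; return (o+d*((h-o[2])/d[:,2])[:,None])[:,:2]
def rect(c,mask,h):
    "outer contour of largest blob cast at height h -> centre, size, angle of long side (deg)"
    cs,_=cv2.findContours(mask.astype(np.uint8),cv2.RETR_EXTERNAL,cv2.CHAIN_APPROX_NONE)
    k=max(cs,key=cv2.contourArea); p=plane(c,k.reshape(-1,2),h)
    (cx,cy),(w,l),a=cv2.minAreaRect((p*1000).astype(np.float32))
    if w>l: w,l,a=l,w,a+90
    a=(a+90+90)%180-90
    return np.array([cx,cy]).round(1),(round(l,1),round(w,1)),round(a,1)
def roi(c,u0,v0,u1,v1):
    m=np.zeros(c['range_z'].shape,bool); m[v0:v1,u0:u1]=1; return m
E
python3 - <<'E'
from h import *
c=cap('top'); s=cap('side')
W=world(c); Ws=world(s)
T={'lower':(365,208,415,275,.048),'inner':(266,205,312,270,.013),'upper':(138,212,192,278,.039),'outer':(312,145,364,210,.015),'case':(203,160,226,212,.018),
'juice':(205,230,243,270,.1),'tin':(258,150,290,185,.072),'mill':(135,155,170,195,.123),'timer':(319,224,350,254,.046),'spoon':(200,272,258,300,.01)}
for n,(a,b,e,f,h) in T.items():
    r=roi(c,a,b,e,f); m=r&(W[...,2]>.5*h)
    print('T',n,rect(c,m,h),'zmax',np.percentile(W[m][:,2],[5,50,95]).round(4))
S={'lower':(280,150,335,185,.048),'inner':(272,205,332,235,.013),'upper':(272,278,350,332,.039),'outer':(218,178,275,205,.015),'case':(212,258,270,277,.018)}
for n,(a,b,e,f,h) in S.items():
    r=roi(s,a,b,e,f); m=r&(Ws[...,2]>.7*h)&(Ws[...,2]<h+.02)
    p=Ws[m&(Ws[...,2]>h-.006)]
    (x,y),wl,ang=cv2.minAreaRect((p[:,:2]*1000).astype(np.float32))
    print('S',n,round(x,1),round(y,1),np.round(wl,1),round(ang,1))
for cc,w,n in((c,W,'t'),(s,Ws,'s')):
    q=w[(abs(w[...,2])<.02)&(w[...,0]>.4)&(w[...,0]<.6)&(w[...,1]<.3)&(w[...,1]>-.3)]; print(n,np.median(q[:,2]))
E
```

```text
T lower (array([ 466.3, -355.7]), (130.8, 71.3), 6.4) zmax [0.0263 0.0437 0.0517]
T inner (array([478.8, -93.5]), (134.7, 67.0), 15.0) zmax [0.0068 0.0094 0.0155]
T upper (array([455.1, 237.3]), (130.5, 68.5), -24.6) zmax [0.0208 0.0356 0.0436]
T outer (array([ 644.3, -227.8]), (133.2, 68.0), 21.4) zmax [0.0084 0.0133 0.0185]
T case (array([620.7, 114.2]), (113.9, 24.9), 6.7) zmax [0.0127 0.0181 0.0225]
T juice (array([438.5,  78.4]), (68.2, 65.4), -89.8) zmax [0.0652 0.0696 0.0983]
T tin (array([662.4, -48.3]), (59.7, 53.1), 0.3) zmax [0.0527 0.069  0.0742]
T mill (array([631.8, 262.7]), (67.9, 51.4), 45.8) zmax [0.0721 0.1213 0.1262]
T timer (array([ 473.8, -210. ]), (56.0, 53.2), -89.8) zmax [0.0264 0.0451 0.0496]
T spoon (array([349.4,  84.5]), (98.3, 27.0), 86.0) zmax [0.0052 0.0067 0.0117]
S lower 460.0 -306.3 [130.9 180.1] 8.8
S inner 479.2 -93.2 [134.1  71.4] 17.3
S upper 458.0 241.1 [ 68.1 132.1] 65.1
S outer 646.6 -227.3 [132.6  73.1] 21.4
S case 623.4 116.4 [112.7  26.3] 8.1
t 0.0005278788504103904
s -0.0010993898203965902
```

```bash
cat > go.py <<'E'
# how far to go: go.py x y z(mm) [toolY angle deg]
import sys; from h import *
def go(x,y,z,a=None):
    s=env.state(); r=R.from_quat(s['tcp_rot']); M=r.as_matrix(); ya=np.degrees(np.arctan2(M[1,1],M[0,1]))
    if a is None: a=ya
    ty=np.array([np.cos(np.radians(a)),np.sin(np.radians(a)),0]); tz=np.array([0,0,-1.]); G=np.c_[np.cross(ty,tz),ty,tz]
    rv=(r.inv()*R.from_matrix(G)).as_rotvec(degrees=True)
    d=np.array([x,y,z])/1000-s['tcp_pos']
    print('t',round(s['time_s'],2),'tcp',(s['tcp_pos']*1000).round(1),'yang',ya.round(1),'tilt',np.degrees(np.arccos(-M[2,2])).round(2),'q7',s['qpos'][6].round(2))
    print('turn',rv.round(1),'n',(np.linalg.norm(rv)/10.7).round(1),' shift after turn mm',(G.T@d*1000).round(1),'n',(np.linalg.norm(d)/.0625).round(1),'gap',s['finger_gap'].round(3),'F',s['ft_force'].round(1))
if __name__=='__main__': go(*map(float,sys.argv[1:]))
E
python3 go.py 500 350 230 90; python3 - <<'E'
import numpy as np
a=np.radians(90);ty=np.array([np.cos(a),np.sin(a),0]);print(np.cross(ty,[0,0,-1]))
E
```

```text
t 0.2 tcp [166.8 627.7 230.6] yang 75.1 tilt 0.09 q7 -0.04
[-1.000000e+00  6.123234e-17  0.000000e+00]Traceback (most recent call last):
  File "go.py", line 11, in <module>
    if __name__=='__main__': go(*map(float,sys.argv[1:]))
                             ~~^^^^^^^^^^^^^^^^^^^^^^^^^^
  File "go.py", line 10, in go
    print('turn',rv.round(1),'n',(np.linalg.norm(rv)/10.7).round(1),' shift after turn mm',(G.T@d*1000).round(1),'n',(np.linalg.norm(d)/.0625).round(1),'gap',s['finger_gap'].round(3),'F',s['ft_force'].round(1))
                                                                                                                                                              ^^^^^^^^^^^^^^^^^^^^^
AttributeError: 'float' object has no attribute 'round'
```

```bash
sed -i "s/s\['finger_gap'\].round(3)/round(float(s['finger_gap']),3)/" go.py; python3 -m jog '[[[0,0,-10],[0,0,0],0.085],[[0,0,-10],[0,0,0],0.085],[[0,0,-10],[0,0,0],0.085],[[0,0,0],[0,0,0],0.085]]' 40; python3 go.py 500 350 230 105
```

```text
time_s: 0.7
tcp_pos: [0.1671, 0.6279, 0.231]
tcp_rot: [-0.13, 0.991, -0.0, -0.0]
ft_force: [-0.1, -0.4, -0.3]
finger_gap: 0.992
finger_force: 0.0
t 0.7 tcp [167.1 627.9 231. ] yang 105.0 tilt 0.05 q7 0.41
turn [-0. -0. -0.] n 0.0  shift after turn mm [-249.6 -354.6    1. ] n 6.9 gap 0.992 F [-0.1 -0.4 -0.3]
```

```bash
python3 -m jog '[[[0,0,0],[-0.036,-0.05,0],0.085],[[0,0,0],[-0.036,-0.05,0],0.085],[[0,0,0],[-0.036,-0.05,0],0.085],[[0,0,0],[-0.036,-0.05,0],0.085]]' | head -2;  python3 -m jog '[[[0,0,0],[-0.036,-0.05,0],0.085],[[0,0,0],[-0.036,-0.05,0],0.085],[[0,0,0],[-0.036,-0.05,0],0.085],[[0,0,0],[0,0,0],0.085]]' | head -2; python3 go.py 480 -93 150 105
```

```text
time_s: 1.2
tcp_pos: [0.3596, 0.4713, 0.2314]
time_s: 1.7
tcp_pos: [0.5075, 0.3489, 0.2308]
t 1.7 tcp [507.5 348.9 230.8] yang 104.2 tilt 0.34 q7 1.11
turn [-0.3  0.1 -0.8] n 0.1  shift after turn mm [ 140.9 -419.7   80.8] n 7.2 gap 0.992 F [-0.2  0.3  0.2]
```

```bash
python3 -m jog '[[[0,0,-0.8],[0.018,-0.054,0],0.085],[[0,0,0],[0.018,-0.054,0],0.085],[[0,0,0],[0.018,-0.054,0],0.085],[[0,0,0],[0.018,-0.054,0],0.085]]' | head -2;  python3 -m jog '[[[0,0,0],[0.018,-0.054,0.0],0.085],[[0,0,0],[0.018,-0.054,0.02],0.085],[[0,0,0],[0.018,-0.054,0.03],0.085],[[0,0,0],[0.014,-0.04,0.03],0.085],[[0,0,0],[0,0,0],0.085]]' | head -2; python3 go.py 480 -93 60 105
python3 - <<'E'
from h import *
c=cap('top','top1'); s=cap('side','side1')
I=np.vstack([cv2.resize(c['image'][130:290,220:420],None,fx=4,fy=4)[:300*2:1][:,:800]])[:600]
cv2.imwrite('pics/c1.png',I)
E
```

```text
time_s: 2.2
tcp_pos: [0.4901, 0.1278, 0.2315]
time_s: 2.82
tcp_pos: [0.4785, -0.086, 0.1502]
t 2.83 tcp [478.5 -86.  150.2] yang 105.4 tilt 0.33 q7 1.91
turn [ 0.  -0.3  0.4] n 0.0  shift after turn mm [ 0.3 -7.1 90.2] n 1.4 gap 0.997 F [-0.5 -0.3  1.2]
```

View pics/c1.png

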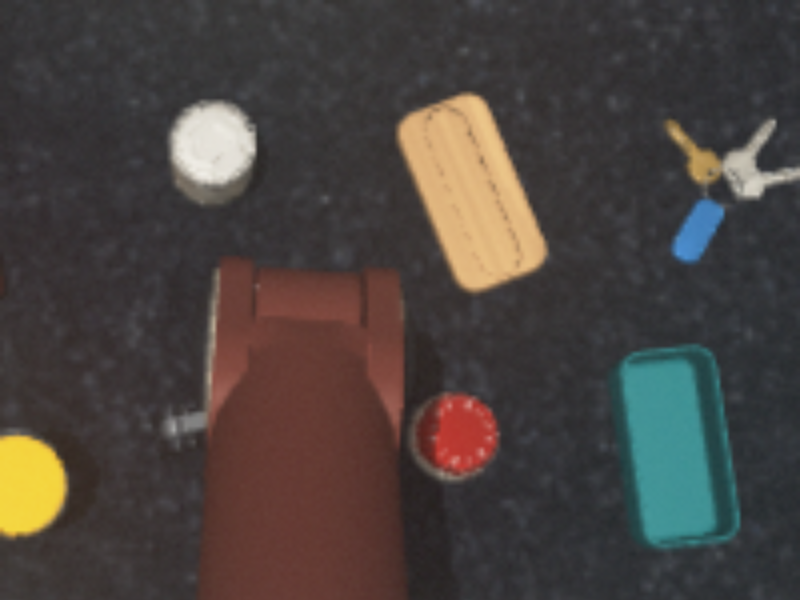

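The arm hides the lid from above: only its wrist shows, around (300,430), with the timer at (457,435) clear. I'll descend on the measured pose.

```bash
python3 -m jog '[[[0,-0.3,0.4],[0,-0.007,0.04],0.085],[[0,0,0],[0,0,0.05],0.085],[[0,0,0],[0,0,0.03],0.085],[[0,0,0],[0,0,0.015],0.085],[[0,0,0],[0,0,0],0.085]]'; python3 go.py 479 -93.4 -3 105; python3 - <<'E'
from h import *
s=cap('side','side2'); cv2.imwrite('pics/s2.png',cv2.resize(s['image'][130:260,230:400],None,fx=4,fy=4))
E
```

```text
time_s: 3.55
tcp_pos: [0.4837, -0.0879, 0.0172]
tcp_rot: [-0.136, 0.991, 0.001, 0.003]
ft_force: [-0.6, 0.3, -0.6]
finger_gap: 0.996
finger_force: 0.0
t 3.55 tcp [483.7 -87.9  17.2] yang 105.6 tilt 0.31 q7 1.89
turn [0.  0.3 0.6] n 0.1  shift after turn mm [ 6.  -4.1 20.2] n 0.3 gap 0.996 F [-0.6  0.3 -0.6]
```

View pics/s2.png

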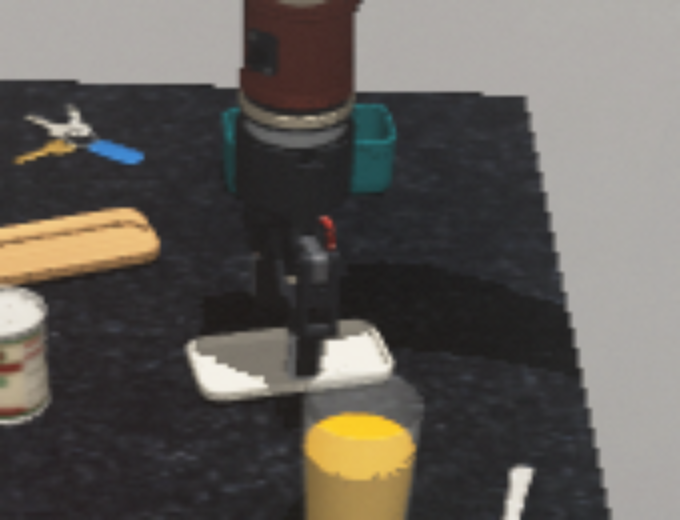

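The side crop shows the open fingers straddling the white lid at (300,350). I'll correct by a few mm and go down.

```bash
python3 -m jog '[[[0,0.3,0.6],[0.006,-0.004,0],0.085],[[0,0,0],[0,0,0],0.085],[[0,0,0],[0,0,0],0.085]]'|head -2; python3 go.py 479 -93.4 -3 105
```

```text
time_s: 3.98
tcp_pos: [0.4788, -0.095, 0.0178]
t 3.98 tcp [478.8 -95.   17.8] yang 104.9 tilt 0.07 q7 1.89
turn [-0.   0.1 -0.1] n 0.0  shift after turn mm [-0.6  1.5 20.8] n 0.3 gap 0.997 F [-0.  -0.3  0.1]
```

```bash
python3 -m jog '[[[0,0,0],[-0.0005,0.0015,0.01],0.085],[[0,0,0],[0,0,0.01],0.085],[[0,0,0],[0,0,0],0.085]]'|head -4; python3 -m jog '[[[0,0,0],[0,0,0],0.072],[[0,0,0],[0,0,0],0.072],[[0,0,0],[0,0,0],0.06],[[0,0,0],[0,0,0],0.06],[[0,0,0],[0,0,0],0.06]]' 40;  python3 go.py 479 -93.4 30 105
```

```text
time_s: 4.35
tcp_pos: [0.4777, -0.0929, -0.0041]
tcp_rot: [-0.13, 0.992, 0.0, -0.001]
ft_force: [-0.4, -0.2, -0.2]
time_s: 4.97
tcp_pos: [0.4788, -0.0933, -0.0023]
tcp_rot: [-0.13, 0.992, -0.0, 0.0]
ft_force: [-0.9, 0.7, 5.4]
finger_gap: 0.767
finger_force: 44.9
t 4.97 tcp [478.8 -93.3  -2.3] yang 104.9 tilt 0.05 q7 1.88
turn [-0.   0.  -0.1] n 0.0  shift after turn mm [ -0.2  -0.2 -32.3] n 0.5 gap 0.767 F [-0.9  0.7  5.4]
```

```bash
python3 -m jog '[[[0,0,0],[0,0,-0.02],0.06],[[0,0,0],[0,0,-0.05],0.06],[[0,0,0],[0,0,-0.06],0.06],[[0,0,0],[0,0,0],0.06]]'; python3 - <<'E'
from h import *
c=cap('top'); W=world(c); s=cap('side','side3'); Ws=world(s)
r=roi(c,365,208,420,280)
hsv=cv2.cvtColor(c['image'],cv2.COLOR_BGR2HSV)
teal=(hsv[...,0]>80)&(hsv[...,0]<100)&(hsv[...,1]>90)&(hsv[...,2]>35)
print('teal',rect(c,r&teal,.048))
for t in(.040,.044,.046):
    m=r&(W[...,2]>t); print(t,rect(c,m,.048), m.sum())
# floor inside
f=r&(W[...,2]<.012)&teal; print('floor',rect(c,f,.003),f.sum())
rs=roi(s,275,140,340,190)
hs=cv2.cvtColor(s['image'],cv2.COLOR_BGR2HSV); ts=(hs[...,0]>80)&(hs[...,0]<100)&(hs[...,1]>60)
m=rs&ts&(Ws[...,2]>.044); print('side',rect(s,m,.048),m.sum(), Ws[m][:,2].max())
rs=roi(s,260,150,360,240);hh=(hs[...,1]<40)&(hs[...,2]>100)&rs&(Ws[...,2]>.06)
p=Ws[hh]; print('lid',p[:,2].min(),np.median(p,0),len(p))
v=cv2.resize(np.hstack([c['image'][195:285,350:430],s['image'][135:225,270:380]]),None,fx=4,fy=4);cv2.imwrite('pics/l3.png',v)
E
```

```text
time_s: 5.48
tcp_pos: [0.4817, -0.0937, 0.1311]
tcp_rot: [-0.13, 0.992, -0.001, 0.005]
ft_force: [-0.1, 0.7, -0.5]
finger_gap: 0.772
finger_force: 45.2
teal (array([ 465.5, -354.6]), (132.5, 74.2), 6.6)
0.04 (array([ 466.5, -357.9]), (130.8, 66.6), 6.7) 222
0.044 (array([ 517.8, -377.3]), (50.3, 18.3), 41.9) 182
0.046 (array([ 525. , -377.3]), (26.3, 8.9), 48.7) 137
floor (array([ 467.8, -366. ]), (125.9, 51.2), 6.6) 860
side (array([ 417.1, -356.8]), (65.9, 28.8), -84.4) 64 0.23565423767354177
lid 0.06807003598737116 [ 0.48427745 -0.08370049  0.13746696] 749
```

View pics/l3.png

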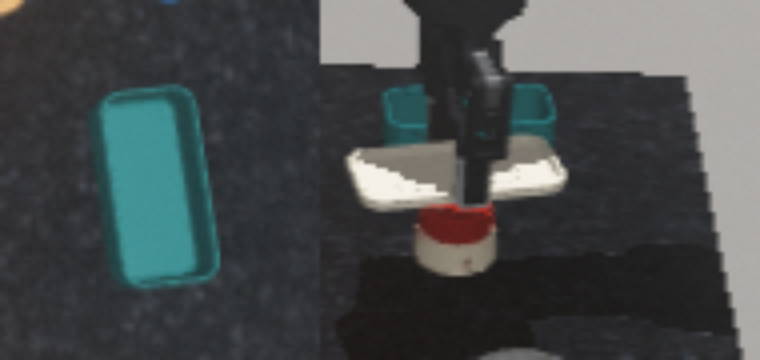

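The left part shows the teal box at (157,185), and the right part shows the white lid held level in the fingers at (460,172).

```bash
python3 -m jog '[[[0,0,8.4],[0,0,0],0.06],[[0,0,0],[0,0,0],0.06]]'|head -2; python3 go.py 466 -358.3 110 96.6
```

```text
time_s: 5.82
tcp_pos: [0.4771, -0.0929, 0.1253]
t 5.83 tcp [477.1 -92.9 125.3] yang 96.6 tilt 0.25 q7 1.8
turn [ 0.  -0.2  0. ] n 0.0  shift after turn mm [  41.6 -262.4   15.3] n 4.3 gap 0.767 F [-0.2  0.4 -0.5]
```

```bash
python3 -m jog '[[[0,0,0],[0.009,-0.055,0],0.06],[[0,0,0],[0.009,-0.055,0],0.06],[[0,0,0],[0.009,-0.055,0],0.06],[[0,0,0],[0.009,-0.055,0],0.06],[[0,0,0],[0.006,-0.042,0.01],0.06]]'|head -2; python3 -m jog '[[[0,0,0],[0,0,0],0.06],[[0,0,0],[0,0,0],0.06]]'|head -2; python3 go.py 466 -358.3 70 96.6
```

```text
time_s: 6.45
tcp_pos: [0.4654, -0.3613, 0.116]
time_s: 6.7
tcp_pos: [0.4661, -0.3569, 0.1157]
t 6.7 tcp [ 466.1 -356.9  115.7] yang 96.6 tilt 0.2 q7 2.25
turn [ 0.2 -0.1  0. ] n 0.0  shift after turn mm [ 0.2 -1.4 45.7] n 0.7 gap 0.771 F [-0.1  1.5 -1. ]
```

```bash
python3 -m jog '[[[0.2,-0.1,0],[0,-0.0015,0.025],0.06],[[0,0,0],[0,0,0.025],0.06],[[0,0,0],[0,0,0],0.06],[[0,0,0],[0,0,0],0.06]]'|head -2; python3 go.py 466 -358.3 41 96.6; python3 - <<'E'
from h import *
c=cap('top');s=cap('side')
v=cv2.resize(np.hstack([c['image'][195:285,340:440],s['image'][110:200,255:355]]),None,fx=4,fy=4);cv2.imwrite('pics/l4.png',v)
E
```

```text
time_s: 7.2
tcp_pos: [0.4678, -0.359, 0.0679]
t 7.2 tcp [ 467.8 -359.    67.9] yang 96.6 tilt 0.26 q7 2.25
turn [-0.2  0.2  0. ] n 0.0  shift after turn mm [ 1.7  0.9 26.9] n 0.4 gap 0.77 F [ 0.7  0.2 -0.8]
```

View pics/l4.png

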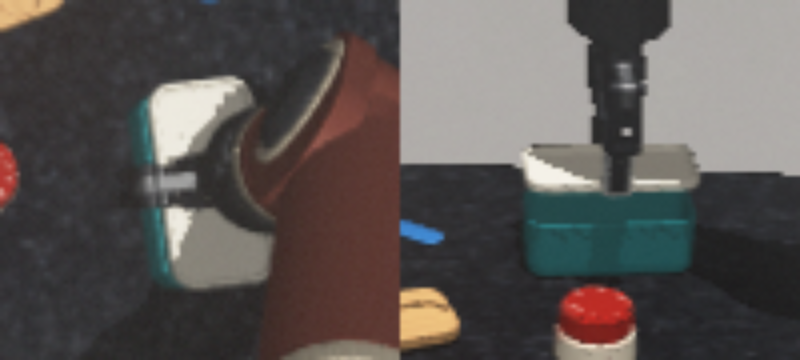

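The lid hangs square above the teal box in both views: top centre about (205,180), and in the side view the edges line up at 525–695.

```bash
python3 -m jog '[[[-0.2,0.2,0],[0.0015,0.001,0.01],0.06],[[0,0,0],[0,0,0.008],0.06],[[0,0,0],[0,0,0],0.06],[[0,0,0],[0,0,0],0.06]]'|grep -v rot; python3 -m jog '[[[0,0,0],[0,0,0.005],0.06],[[0,0,0],[0,0,0.003],0.06],[[0,0,0],[0,0,0],0.06],[[0,0,0],[0,0,0],0.06]]'|grep -v rot;python3 go.py 466 -358.3 41 96.6
```

```text
time_s: 7.8
tcp_pos: [0.4652, -0.3591, 0.049]
ft_force: [-0.7, 0.1, -1.2]
finger_gap: 0.769
finger_force: 45.1
time_s: 8.3
tcp_pos: [0.4652, -0.359, 0.0411]
ft_force: [-0.4, -0.1, -0.4]
finger_gap: 0.769
finger_force: 45.1
t 8.3 tcp [ 465.2 -359.    41.1] yang 96.5 tilt 0.1 q7 2.24
turn [ 0.  -0.1 -0.1] n 0.0  shift after turn mm [-0.9  0.6  0.1] n 0.0 gap 0.769 F [-0.4 -0.1 -0.4]
```

```bash
python3 -m jog '[[[0,0,0],[-0.0005,0,0.002],0.06],[[0,0,0],[0,0,0],0.06]]'|grep -E 'pos|ft_'; python3 -m jog '[[[0,0,0],[0,0,0],0.07],[[0,0,0],[0,0,0],0.085],[[0,0,0],[0,0,0],0.085],[[0,0,0],[0,0,0],0.085]]'|grep -E 'pos|ft_|gap'; python3 -m jog '[[[0,0,0],[0,0,-0.03],0.085],[[0,0,0],[0,0,-0.05],0.085],[[0,0,0],[0,0,-0.05],0.085],[[0,0,0],[0,0,-0.05],0.085],[[0,0,0],[0,0,0],0.085]]'|grep -E 'pos|ft_|gap'; python3 go.py 466 -358.3 230 96.6
```

```text
tcp_pos: [0.4653, -0.3591, 0.0407]
ft_force: [-3.4, 1.2, 9.0]
tcp_pos: [0.4656, -0.3589, 0.0389]
ft_force: [1.0, 0.1, -0.1]
finger_gap: 0.999
tcp_pos: [0.4683, -0.3606, 0.2239]
ft_force: [-0.5, 0.0, 0.0]
finger_gap: 1.0
t 9.68 tcp [ 468.3 -360.6  223.9] yang 96.5 tilt 0.53 q7 2.26
turn [-0.4  0.3 -0.1] n 0.0  shift after turn mm [ 2.1  2.6 -6.1] n 0.1 gap 1.0 F [-0.5  0.   0. ]
```

```bash
python3 go.py 500 -60 230 96.5; python3 go.py 456 238 230 96.5; python3 - <<'E'
from h import *
c=cap('top'); W=world(c); r=roi(c,138,205,200,285)
hsv=cv2.cvtColor(c['image'],cv2.COLOR_BGR2HSV)
for t in(.030,.034): m=r&(W[...,2]>t); print(t,rect(c,m,.039),m.sum())
g=r&(hsv[...,1]>40)&(hsv[...,0]>40)&(hsv[...,0]<90)&(hsv[...,2]>60);print('green',rect(c,g,.039))
s=cap('side');Ws=world(s);m=roi(s,272,270,350,335)&(Ws[...,2]>.030)&(Ws[...,2]<.06);print('s',rect(s,m,.039))
E
```

```text
t 9.68 tcp [ 468.3 -360.6  223.9] yang 96.5 tilt 0.53 q7 2.26
turn [-0.4  0.3  0. ] n 0.0  shift after turn mm [-65.5 295.1  -6.1] n 4.8 gap 1.0 F [-0.5  0.   0. ]
t 9.68 tcp [ 468.3 -360.6  223.9] yang 96.5 tilt 0.53 q7 2.26
turn [-0.4  0.3  0. ] n 0.0  shift after turn mm [-55.5 596.2  -6.1] n 9.6 gap 1.0 F [-0.5  0.   0. ]
0.03 (array([456. , 239.2]), (130.7, 66.2), -24.2) 229
0.034 (array([456.2, 239.6]), (130.9, 65.0), -23.8) 194
green (array([493. , 250.4]), (40.0, 8.4), -24.7)
s (array([458.3, 246.1]), (131.8, 72.4), -24.5)
```

```bash
python3 -m jog '[[[-0.4,0.3,0],[-0.006,0.06,0],0.085],[[0,0,0],[-0.006,0.06,0],0.085],[[0,0,0],[-0.006,0.06,0],0.085],[[0,0,0],[-0.006,0.06,0],0.085],[[0,0,0],[-0.006,0.06,0],0.085]]'|head -2; python3 -m jog '[[[0,0,0],[-0.006,0.06,0],0.085],[[0,0,0],[-0.006,0.06,0],0.085],[[0,0,0],[-0.006,0.06,0],0.085],[[0,0,0],[-0.006,0.06,0],0.085],[[0,0,0],[-0.003,0.06,0],0.085]]'|head -2;  python3 -m jog '[[[0,0,10.3],[0,0,0.0],0.085],[[0,0,10.3],[0,0,0.03],0.085],[[0,0,10.2],[0,0,0.03],0.085],[[0,0,0],[0,0,0],0.085],[[0,0,0],[0,0,0],0.085]]'|head -2; python3 go.py 456.2 239.5 60 65.8
```

```text
time_s: 10.4
tcp_pos: [0.4604, -0.0555, 0.219]
time_s: 11.02
tcp_pos: [0.4535, 0.2448, 0.2207]
time_s: 11.65
tcp_pos: [0.4541, 0.2441, 0.1625]
t 11.65 tcp [454.1 244.1 162.5] yang 65.9 tilt 0.59 q7 0.6
turn [ 0.1 -0.6  0.1] n 0.1  shift after turn mm [ -3.8  -3.3 102.5] n 1.6 gap 0.994 F [ 1.1  0.1 -0.1]
```

```bash
python3 -m jog '[[[0.1,-0.6,0],[-0.004,-0.003,0.03],0.085],[[0,0,0],[0,0,0.05],0.085],[[0,0,0],[0,0,0.042],0.085],[[0,0,0],[0,0,0],0.085],[[0,0,0],[0,0,0],0.085]]'|head -2; python3 go.py 456.2 239.5 5 65.8
```

```text
time_s: 12.28
tcp_pos: [0.4578, 0.2405, 0.0423]
t 12.28 tcp [457.8 240.5  42.3] yang 65.7 tilt 0.26 q7 0.58
turn [ 0.2  0.2 -0.1] n 0.0  shift after turn mm [ 1.1 -1.6 37.3] n 0.6 gap 0.991 F [ 0.   0.6 -0.9]
```

```bash
python3 -m jog '[[[0.2,0.2,0],[0.001,-0.0015,0.013],0.085],[[0,0,0],[0,0,0.014],0.085],[[0,0,0],[0,0,0.01],0.085],[[0,0,0],[0,0,0],0.085],[[0,0,0],[0,0,0],0.085]]'|grep -E 'pos|ft_'; python3 -m jog '[[[0,0,0],[0,0,0],0.072],[[0,0,0],[0,0,0],0.068],[[0,0,0],[0,0,0],0.058],[[0,0,0],[0,0,0],0.058],[[0,0,0],[0,0,0],0.058]]' 40; python3 go.py 456.2 239.5 5 65.8
```

```text
tcp_pos: [0.4548, 0.2389, 0.0035]
ft_force: [0.0, 0.3, -0.1]
time_s: 13.52
tcp_pos: [0.4551, 0.2392, 0.004]
tcp_rot: [0.21, 0.978, -0.001, -0.001]
ft_force: [-1.7, 0.7, 4.8]
finger_gap: 0.747
finger_force: 44.9
t 13.53 tcp [455.1 239.2   4. ] yang 65.7 tilt 0.15 q7 0.58
turn [-0.1 -0.1 -0.1] n 0.0  shift after turn mm [-0.8  0.7 -1. ] n 0.0 gap 0.747 F [-1.7  0.7  4.8]
```

```bash
python3 -m jog '[[[0,0,0],[0,0,-0.02],0.058],[[0,0,0],[0,0,-0.05],0.058],[[0,0,0],[0,0,-0.06],0.058],[[0,0,0],[0,0,-0.06],0.058],[[0,0,0],[0,0,0],0.058]]'; python3 - <<'E'
from h import *
c=cap('top'); W=world(c); s=cap('side')
r=roi(c,360,200,425,280); m=r&(W[...,2]>.045)
print('lid',rect(c,m,.056),np.percentile(W[m][:,2],[5,50,95]).round(4))
hsv=cv2.cvtColor(c['image'],cv2.COLOR_BGR2HSV); m=r&(hsv[...,2]>110)&(hsv[...,1]<60); print('white',rect(c,m,.055))
v=np.hstack([cv2.resize(c['image'][195:285,350:430],None,fx=4,fy=4),cv2.resize(s['image'][200:380,200:360],None,fx=2,fy=2)]);cv2.imwrite('pics/l5.png',v)
E
python3 go.py 466 -358.3 230 65.7
```

```text
time_s: 14.15
tcp_pos: [0.458, 0.2404, 0.1979]
tcp_rot: [0.21, 0.978, 0.002, 0.002]
ft_force: [0.6, -0.7, -1.5]
finger_gap: 0.743
finger_force: 44.8
lid (array([ 464.3, -357.4]), (133.2, 70.8), 7.4) [0.0472 0.0513 0.0586]
white (array([ 463.8, -358.1]), (134.9, 69.8), 6.6)
t 14.25 tcp [454.8 238.7 193.2] yang 65.7 tilt 0.27 q7 0.6
turn [-0.2 -0.2  0. ] n 0.0  shift after turn mm [-255.8 -539.5  -36.8] n 9.6 gap 0.738 F [-0.5  0.1 -1.8]
```

View pics/l5.png

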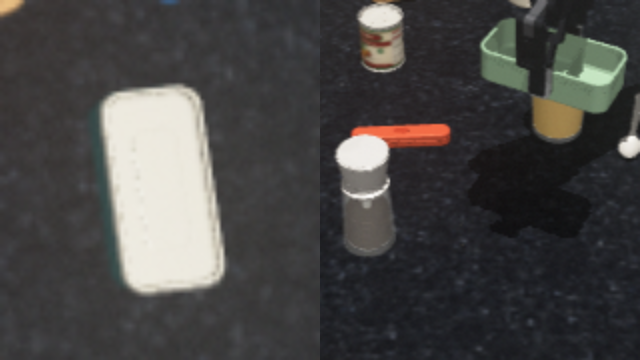

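The left part shows the white lid seated square on the teal box at (163,190). The right part shows the pale green box held level at (555,65), clear above the glass.

```bash
python3 -m jog '[[[-0.2,-0.2,-10.3],[0,0,0],0.058],[[0,0,-10.3],[0,0,0],0.058],[[0,0,-10.3],[0,0,0],0.058],[[0,0,0],[0,0,0],0.058]]'|head -2; python3 go.py 464.2 -359 200 96.6
```

```text
time_s: 14.75
tcp_pos: [0.4542, 0.2381, 0.1912]
t 14.75 tcp [454.2 238.1 191.2] yang 96.5 tilt 0.25 q7 1.04
turn [-0.1 -0.2 -0.1] n 0.0  shift after turn mm [  58.6 -594.3   -8.8] n 9.6 gap 0.743 F [ 0.1 -0.6 -1.5]
```

```bash
python3 -m jog '[[[0,0,0],[0.006,-0.06,0],0.058],[[0,0,0],[0.006,-0.06,0],0.058],[[0,0,0],[0.006,-0.06,0],0.058],[[0,0,0],[0.006,-0.06,0],0.058],[[0,0,0],[0.006,-0.06,0],0.058]]'|head -2; python3 -m jog '[[[0,0,0],[0.006,-0.06,0],0.058],[[0,0,0],[0.006,-0.06,0],0.058],[[0,0,0],[0.006,-0.06,0],0.058],[[0,0,0],[0.006,-0.06,0],0.058],[[0,0,0],[0.004,-0.054,0],0.058]]'|head -2;  python3 -m jog '[[[0,0,0],[0,0,0.0],0.058],[[0,0,0],[0,0,0.04],0.058],[[0,0,0],[0,0,0.04],0.058],[[0,0,0],[0,0,0],0.058],[[0,0,0],[0,0,0],0.058]]'|head -2; python3 go.py 464.2 -359 75 96.6
```

```text
time_s: 15.38
tcp_pos: [0.4594, -0.0641, 0.1923]
time_s: 16.0
tcp_pos: [0.4651, -0.3595, 0.1915]
time_s: 16.62
tcp_pos: [0.4671, -0.3572, 0.1139]
t 16.62 tcp [ 467.1 -357.2  113.9] yang 96.6 tilt 0.1 q7 2.21
turn [0.  0.1 0. ] n 0.0  shift after turn mm [ 3.1 -1.5 38.9] n 0.6 gap 0.744 F [ 0.9 -0.2 -0.7]
```

```bash
python3 -m jog '[[[0,0.1,0],[0.003,-0.0015,0.02],0.058],[[0,0,0],[0,0,0.02],0.058],[[0,0,0],[0,0,0],0.058],[[0,0,0],[0,0,0],0.058],[[0,0,0],[0,0,0],0.058]]'|head -2; python3 go.py 464.2 -359 65 96.6; python3 - <<'E'
from h import *
c=cap('top');s=cap('side')
v=cv2.resize(np.hstack([c['image'][195:285,340:440],s['image'][110:200,255:355]]),None,fx=4,fy=4);cv2.imwrite('pics/l6.png',v)
E
```

```text
time_s: 17.25
tcp_pos: [0.4644, -0.3599, 0.0746]
t 17.25 tcp [ 464.4 -359.9   74.6] yang 96.6 tilt 0.11 q7 2.21
turn [-0.1  0.1  0. ] n 0.0  shift after turn mm [0.1 0.9 9.6] n 0.2 gap 0.744 F [-0.3 -0.2 -1.2]
```

View pics/l6.png

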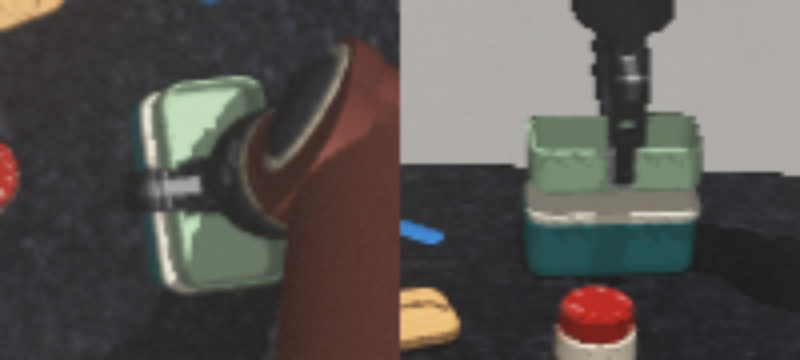

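The green box hangs level and aligned above the lid: top centre about (212,185), side edges at 527–700. I'll lower it.

```bash
python3 -m jog '[[[0,0,0],[0,0.001,0.008],0.058],[[0,0,0],[0,0,0.006],0.058],[[0,0,0],[0,0,0],0.058],[[0,0,0],[0,0,0],0.058]]'|grep -E 'pos|ft_'; python3 -m jog '[[[0,0,0],[0,0,0.003],0.058],[[0,0,0],[0,0,0.003],0.058],[[0,0,0],[0,0,0],0.058],[[0,0,0],[0,0,0],0.058]]'|grep -E 'pos|ft_';python3 go.py 464.2 -359 55 96.6
```

```text
tcp_pos: [0.4634, -0.3584, 0.059]
ft_force: [0.1, 0.2, -0.2]
tcp_pos: [0.4637, -0.3586, 0.0551]
ft_force: [-2.5, 2.2, 11.1]
t 18.35 tcp [ 463.7 -358.6   55.1] yang 96.6 tilt 0.03 q7 2.21
turn [-0. -0.  0.] n 0.0  shift after turn mm [-0.5 -0.5  0.1] n 0.0 gap 0.743 F [-2.5  2.2 11.1]
```

```bash
python3 -m jog '[[[0,0,0],[0,0,0],0.07],[[0,0,0],[0,0,0],0.085],[[0,0,0],[0,0,0],0.085],[[0,0,0],[0,0,0],0.085]]'|grep -E 'pos|ft_|gap'; python3 -m jog '[[[0,0,0],[0,0,-0.03],0.085],[[0,0,0],[0,0,-0.05],0.085],[[0,0,0],[0,0,-0.05],0.085],[[0,0,0],[0,0,-0.045],0.085],[[0,0,0],[0,0,0],0.085]]'|grep -E 'pos|ft_|gap'; python3 go.py 645 -227.8 230 111.3; python3 - <<'E'
from h import *
c=cap('top');W=world(c);r=roi(c,312,140,366,212)
for t in(.007,.010): m=r&(W[...,2]>t); print(t,rect(c,m,.015),m.sum())
hsv=cv2.cvtColor(c['image'],cv2.COLOR_BGR2HSV);m=r&(hsv[...,1]>80)&(hsv[...,0]<30)&(hsv[...,2]>90);print('wood',rect(c,m,.015))
E
```

```text
tcp_pos: [0.4633, -0.3583, 0.0529]
ft_force: [0.4, -0.6, -0.2]
finger_gap: 0.991
tcp_pos: [0.4657, -0.3598, 0.2324]
ft_force: [-0.0, -0.2, 0.6]
finger_gap: 0.994
t 19.48 tcp [ 465.7 -359.8  232.4] yang 96.6 tilt 0.49 q7 2.24
turn [ -0.4   0.3 -14.7] n 1.4  shift after turn mm [-215.1   57.9    2.4] n 3.6 gap 0.994 F [-0.  -0.2  0.6]
0.007 (array([ 644.7, -228.8]), (133.2, 69.7), 21.7) 1085
0.01 (array([ 644.7, -228.3]), (132.7, 69.4), 22.5) 893
wood (array([ 643.8, -227.2]), (135.2, 70.0), 21.0)
```

```bash
python3 -m jog '[[[-0.4,0.3,-7.4],[0,0,0],0.085],[[0,0,-7.4],[0,0,0],0.085],[[0,0,0],[-0.054,0.014,0],0.085],[[0,0,0],[-0.054,0.014,0],0.085],[[0,0,0],[-0.054,0.014,0.02],0.085]]'|head -2; python3 -m jog '[[[0,0,0],[-0.054,0.014,0.05],0.085],[[0,0,0],[0,0,0.06],0.085],[[0,0,0],[0,0,0.06],0.085],[[0,0,0],[0,0,0],0.085],[[0,0,0],[0,0,0],0.085]]'|head -2; python3 go.py 645 -228.5 -3 111.4
```

```text
time_s: 20.15
tcp_pos: [0.6003, -0.2594, 0.207]
time_s: 20.78
tcp_pos: [0.6364, -0.2321, 0.0472]
t 20.77 tcp [ 636.4 -232.1   47.2] yang 111.4 tilt 0.45 q7 2.13
turn [ 0.4 -0.2  0. ] n 0.0  shift after turn mm [-9.3  0.2 50.2] n 0.8 gap 0.996 F [0.2 0.6 0.1]
```

```bash
python3 -m jog '[[[0.4,-0.2,0],[-0.009,0,0.02],0.085],[[0,0,0],[0,0,0.01],0.085],[[0,0,0],[0,0,0],0.085],[[0,0,0],[0,0,0],0.085]]'|head -2; python3 go.py 645 -228.5 -3 111.4
```

```text
time_s: 21.28
tcp_pos: [0.6438, -0.2286, 0.0163]
t 21.27 tcp [ 643.8 -228.6   16.3] yang 111.4 tilt 0.07 q7 2.11
turn [ 0.1 -0.   0. ] n 0.0  shift after turn mm [-1.2 -0.4 19.3] n 0.3 gap 0.996 F [-0.3  0.1  0.4]
```

```bash
python3 -m jog '[[[0,0,0],[-0.001,0,0.01],0.085],[[0,0,0],[0,0,0.009],0.085],[[0,0,0],[0,0,0],0.085],[[0,0,0],[0,0,0],0.085]]'|grep -E 'pos|ft_'; python3 -m jog '[[[0,0,0],[0,0,0],0.074],[[0,0,0],[0,0,0],0.071],[[0,0,0],[0,0,0],0.06],[[0,0,0],[0,0,0],0.06],[[0,0,0],[0,0,0],0.06]]' 40; python3 go.py 645 -228.5 -3 111.4; python3 -m jog '[[[0,0,0],[0,0,-0.02],0.06],[[0,0,0],[0,0,-0.05],0.06],[[0,0,0],[0,0,-0.06],0.06],[[0,0,0],[0,0,-0.06],0.06],[[0,0,0],[0,0,0],0.06]]'; python3 - <<'E'
from h import *
c=cap('top'); W=world(c); s=cap('side')
r=roi(c,355,195,425,280); m=r&(W[...,2]>.08)
print('ub',rect(c,m,.090),np.percentile(W[m][:,2],[5,50,95]).round(4))
v=np.hstack([cv2.resize(c['image'][195:285,350:430],None,fx=4,fy=4),cv2.resize(s['image'][110:200,200:340],None,fx=3,fy=4)]);cv2.imwrite('pics/l7.png',v)
E
python3 go.py 465 -359 200 111.4
```

```text
tcp_pos: [0.6445, -0.2279, -0.0032]
ft_force: [-0.3, -0.2, 0.7]
time_s: 22.4
tcp_pos: [0.645, -0.2281, -0.0024]
tcp_rot: [-0.186, 0.983, 0.0, -0.0]
ft_force: [-0.7, -0.7, 3.1]
finger_gap: 0.77
finger_force: 46.7
t 22.4 tcp [ 645.  -228.1   -2.4] yang 111.4 tilt 0.04 q7 2.11
turn [0. 0. 0.] n 0.0  shift after turn mm [ 0.1 -0.4  0.6] n 0.0 gap 0.77 F [-0.7 -0.7  3.1]
time_s: 23.02
tcp_pos: [0.6484, -0.2289, 0.1947]
tcp_rot: [-0.186, 0.983, -0.002, 0.006]
ft_force: [-0.0, 1.3, -0.8]
finger_gap: 0.771
finger_force: 46.2
ub (array([ 475. , -326.1]), (215.8, 139.2), 0.2) [0.6131 0.6509 0.6792]
t 23.12 tcp [ 644.4 -228.   187.9] yang 111.4 tilt 0.07 q7 2.15
turn [ 0.1 -0.   0. ] n 0.0  shift after turn mm [214.9 -56.5 -12.1] n 3.6 gap 0.773 F [-0.  -0.6 -1.7]
```

View pics/l7.png

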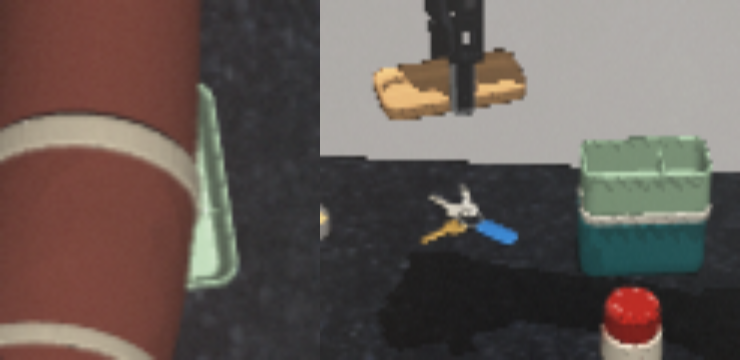

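The top view is mostly covered by the arm. The side part shows the wooden lid held level at (450,80) and the green box seated squarely on the white lid at (645,185).

```bash
python3 -m jog '[[[0,0,0],[0.054,-0.014,0],0.06],[[0,0,0],[0.054,-0.014,0],0.06],[[0,0,0],[0.054,-0.014,0],0.06],[[0,0,0],[0.053,-0.0145,0],0.06],[[0,0,7.4],[0,0,0],0.06]]'|head -2; python3 -m jog '[[[0,0,7.4],[0,0,0.02],0.06],[[0,0,0],[0,0,0.04],0.06],[[0,0,0],[0,0,0.025],0.06],[[0,0,0],[0,0,0],0.06],[[0,0,0],[0,0,0],0.06]]'|head -2; python3 go.py 464.3 -358.6 82.6 96.6
```

```text
time_s: 23.75
tcp_pos: [0.4575, -0.3642, 0.1847]
time_s: 24.38
tcp_pos: [0.4652, -0.3591, 0.1021]
t 24.38 tcp [ 465.2 -359.1  102.1] yang 96.6 tilt 0.13 q7 2.21
turn [ 0.1 -0.1  0. ] n 0.0  shift after turn mm [ 0.8  0.6 19.5] n 0.3 gap 0.767 F [ 0.2 -0.2 -0.7]
```

```bash
python3 -m jog '[[[0.1,-0.1,0],[0.001,0.0005,0.005],0.06],[[0,0,0],[0,0,0],0.06],[[0,0,0],[0,0,0],0.06]]'|head -2; python3 go.py 464.3 -358.6 82.6 96.6; python3 - <<'E'
from h import *
c=cap('top');s=cap('side')
v=cv2.resize(np.hstack([c['image'][195:285,340:440],s['image'][100:190,255:355]]),None,fx=4,fy=4);cv2.imwrite('pics/l8.png',v)
E
```

```text
time_s: 24.75
tcp_pos: [0.4642, -0.3589, 0.0975]
t 24.75 tcp [ 464.2 -358.9   97.5] yang 96.6 tilt 0.08 q7 2.21
turn [-0.1  0.1  0. ] n 0.0  shift after turn mm [-0.1  0.3 14.9] n 0.2 gap 0.771 F [ 0.2 -0.2 -1.3]
```

View pics/l8.png

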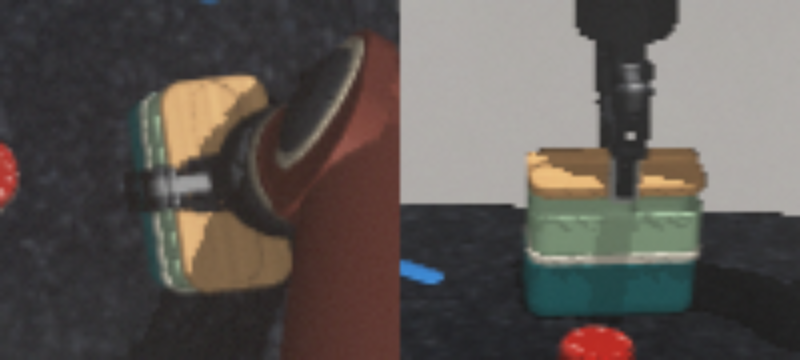

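The wooden lid is aligned above the green box: top about (215,185), side edges 527–705. I'll lower it.

```bash
python3 -m jog '[[[0,0,0],[0,0,0.006],0.06],[[0,0,0],[0,0,0.005],0.06],[[0,0,0],[0,0,0],0.06],[[0,0,0],[0,0,0],0.06]]'|grep -E 'pos|ft_'; python3 -m jog '[[[0,0,0],[0,0,0.003],0.06],[[0,0,0],[0,0,0.0025],0.06],[[0,0,0],[0,0,0],0.06],[[0,0,0],[0,0,0],0.06]]'|grep -E 'pos|ft_';python3 go.py 464.3 -358.6 82.6 96.6
```

```text
tcp_pos: [0.4641, -0.3587, 0.0859]
ft_force: [0.1, -0.4, -1.1]
tcp_pos: [0.4643, -0.3589, 0.0825]
ft_force: [-2.4, 1.4, 9.5]
t 25.85 tcp [ 464.3 -358.9   82.5] yang 96.6 tilt 0.09 q7 2.2
turn [-0.1  0.1  0. ] n 0.0  shift after turn mm [-0.   0.3 -0.1] n 0.0 gap 0.77 F [-2.4  1.4  9.5]
```

```bash
python3 -m jog '[[[0,0,0],[0,0,0],0.07],[[0,0,0],[0,0,0],0.085],[[0,0,0],[0,0,0],0.085],[[0,0,0],[0,0,0],0.085]]'|grep -E 'pos|ft_|gap'; python3 -m jog '[[[0,0,0],[0,0,-0.03],0.085],[[0,0,0],[0,0,-0.05],0.085],[[0,0,0],[0,0,-0.05],0.085],[[0,0,0],[0,0,-0.02],0.085],[[0,0,0],[0,0,0],0.085]]'|grep -E 'pos|ft_|gap'; python3 go.py 622 115 230 96.6; python3 - <<'E'
from h import *
c=cap('top');W=world(c);r=roi(c,198,155,232,216)
hsv=cv2.cvtColor(c['image'],cv2.COLOR_BGR2HSV)
red=((hsv[...,0]<12)|(hsv[...,0]>170))&(hsv[...,1]>120)&(hsv[...,2]>80)
print('case',rect(c,r&red,.015), rect(c,r&(W[...,2]>.012),.018))
s=cap('side');hs=cv2.cvtColor(s['image'],cv2.COLOR_BGR2HSV);red=((hs[...,0]<12)|(hs[...,0]>170))&(hs[...,1]>120)&(hs[...,2]>80)
print('side',rect(s,red&roi(s,205,255,275,280),.010))
E
```

```text
tcp_pos: [0.464, -0.3587, 0.0803]
ft_force: [-0.8, 0.0, -0.4]
finger_gap: 0.999
tcp_pos: [0.4649, -0.3592, 0.2322]
ft_force: [0.2, -0.1, 0.4]
finger_gap: 0.996
t 26.98 tcp [ 464.9 -359.2  232.2] yang 96.6 tilt 0.27 q7 2.23
turn [-0.2  0.2  0. ] n 0.0  shift after turn mm [-210.6  453.     2.2] n 8.0 gap 0.996 F [ 0.2 -0.1  0.4]
case (array([621.3, 114.6]), (114.2, 24.3), 6.8) (array([621.1, 113.2]), (113.8, 22.0), 6.4)
side (array([625.3, 116.4]), (115.8, 39.5), 3.2)
```

```bash
python3 -m jog '[[[-0.2,0.2,0],[-0.026,0.056,0],0.085],[[0,0,0],[-0.026,0.056,0],0.05],[[0,0,0],[-0.026,0.056,0],0.05],[[0,0,0],[-0.026,0.056,0],0.05],[[0,0,0],[-0.026,0.056,0],0.05]]'|head -2; python3 -m jog '[[[0,0,0],[-0.026,0.056,0],0.05],[[0,0,0],[-0.026,0.056,0],0.05],[[0,0,0],[-0.026,0.058,0.03],0.05],[[0,0,0],[0,0,0.06],0.05],[[0,0,0],[0,0,0.04],0.05]]'|head -2; python3 -m jog '[[[0,0,0],[0,0,0.04],0.05],[[0,0,0],[0,0,0],0.05],[[0,0,0],[0,0,0],0.05]]'|head -2; python3 go.py 621.3 113.7 8 96.6
```

```text
time_s: 27.7
tcp_pos: [0.5603, -0.0637, 0.2288]
time_s: 28.32
tcp_pos: [0.6135, 0.1066, 0.0996]
time_s: 28.7
tcp_pos: [0.6166, 0.1062, 0.0649]
t 28.7 tcp [616.6 106.2  64.9] yang 96.6 tilt 0.23 q7 1.35
turn [ 0.2 -0.1  0. ] n 0.0  shift after turn mm [-5.6  6.9 56.9] n 0.9 gap 0.583 F [ 0.3 -0.1  0.1]
```

```bash
python3 -m jog '[[[0.2,-0.1,0],[-0.0055,0.007,0.02],0.05],[[0,0,0],[0,0,0.01],0.05],[[0,0,0],[0,0,0],0.05],[[0,0,0],[0,0,0],0.05]]'|head -2; python3 go.py 621.3 113.7 8 96.6;  python3 - <<'E'
from h import *
s=cap('side');cv2.imwrite('pics/l9.png',cv2.resize(s['image'][190:300,190:310],None,fx=5,fy=5))
E
```

```text
time_s: 29.2
tcp_pos: [0.6208, 0.1135, 0.0347]
t 29.2 tcp [620.8 113.5  34.7] yang 96.6 tilt 0.07 q7 1.34
turn [-0.  -0.1  0. ] n 0.0  shift after turn mm [-0.5  0.2 26.7] n 0.4 gap 0.586 F [ 0.5 -0.5  0.1]
```

View pics/l9.png

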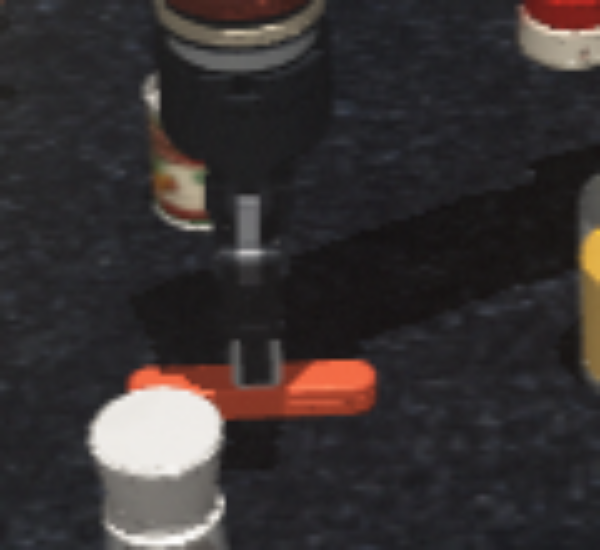

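The fingers stand centred over the coral case at (255,385), with the mill in front of it and clear of the hand. I'll descend to TCP z 9 mm and close.

```bash
python3 -m jog '[[[0,0,0],[-0.0005,0,0.015],0.05],[[0,0,0],[0,0,0.0105],0.05],[[0,0,0],[0,0,0],0.05],[[0,0,0],[0,0,0],0.05]]'|grep -E 'pos|ft_'; python3 -m jog '[[[0,0,0],[0,0,0],0.035],[[0,0,0],[0,0,0],0.028],[[0,0,0],[0,0,0],0.015],[[0,0,0],[0,0,0],0.015],[[0,0,0],[0,0,0],0.015]]' 35; python3 go.py 621.3 113.7 8 96.6; python3 -m jog '[[[0,0,0],[0,0,-0.02],0.015],[[0,0,0],[0,0,-0.06],0.015],[[0,0,0],[0,0,-0.06],0.015],[[0,0,0],[0,0,-0.06],0.015],[[0,0,0],[0,0,0],0.015]]'; python3 - <<'E'
from h import *
c=cap('top'); W=world(c); s=cap('side')
r=roi(c,355,195,425,280); m=r&(W[...,2]>.08)&(W[...,2]<.12)
print('ol',rect(c,m,.100),np.percentile(W[m][:,2],[5,50,95]).round(4))
v=np.hstack([cv2.resize(c['image'][195:285,355:425],None,fx=4,fy=4),cv2.resize(s['image'][100:280,180:340],None,fx=2.5,fy=2)]);cv2.imwrite('pics/l10.png',v)
E
python3 go.py 464.3 -358.6 200 96.6
```

```text
tcp_pos: [0.6212, 0.1137, 0.0088]
ft_force: [0.1, -0.5, 0.6]
time_s: 30.38
tcp_pos: [0.6215, 0.1138, 0.0095]
tcp_rot: [-0.058, 0.998, -0.0, -0.0]
ft_force: [-0.4, -0.1, 3.4]
finger_gap: 0.245
finger_force: 35.3
t 30.38 tcp [621.5 113.8   9.5] yang 96.6 tilt 0.03 q7 1.33
turn [-0. -0.  0.] n 0.0  shift after turn mm [ 0.2 -0.1  1.5] n 0.0 gap 0.245 F [-0.4 -0.1  3.4]
time_s: 31.0
tcp_pos: [0.6248, 0.1148, 0.2165]
tcp_rot: [-0.058, 0.998, 0.001, 0.006]
ft_force: [0.2, 0.0, -1.4]
finger_gap: 0.248
finger_force: 35.0
ol (array([ 464.1, -356.1]), (132.7, 71.1), 6.1) [0.0913 0.0979 0.1031]
t 31.1 tcp [621.2 113.7 210.3] yang 96.6 tilt 0.03 q7 1.37
turn [-0.  0.  0.] n 0.0  shift after turn mm [ 210.1 -451.1   10.3] n 8.0 gap 0.246 F [-0.4  0.2 -1.1]
```

View pics/l10.png

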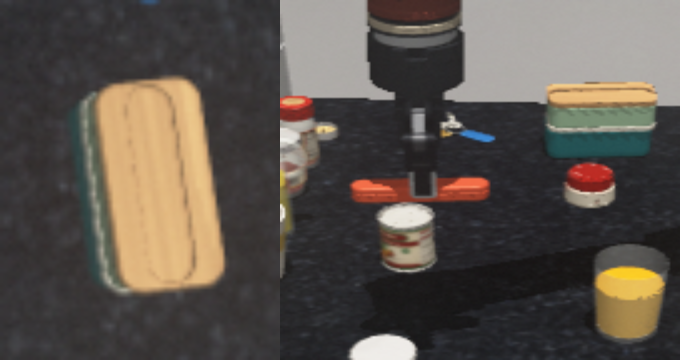

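The left part shows the wooden lid seated square on the stack, centre (160,185). The right part shows the case held level at (420,190), above the tin.

```bash
python3 -m jog '[[[0,0,0],[0.026,-0.056,0],0.015],[[0,0,0],[0.026,-0.056,0],0.015],[[0,0,0],[0.026,-0.056,0],0.015],[[0,0,0],[0.026,-0.056,0],0.015],[[0,0,0],[0.026,-0.056,0],0.015]]'|head -2; python3 -m jog '[[[0,0,0],[0.026,-0.056,0],0.015],[[0,0,0],[0.026,-0.056,0],0.015],[[0,0,0],[0.026,-0.056,0.02],0.015],[[0,0,0],[0,0,0.03],0.015],[[0,0,0],[0,0,0],0.015]]'|head -2; python3 -m jog '[[[0,0,0],[0,0,0],0.015],[[0,0,0],[0,0,0],0.015]]'|head -2; python3 go.py 464.2 -358.3 120 96.6
```

```text
time_s: 31.72
tcp_pos: [0.5223, -0.1808, 0.2075]
time_s: 32.35
tcp_pos: [0.4639, -0.3516, 0.1563]
time_s: 32.6
tcp_pos: [0.4683, -0.3522, 0.1613]
t 32.6 tcp [ 468.3 -352.2  161.3] yang 96.7 tilt 0.08 q7 2.2
turn [-0.1  0.   0.1] n 0.0  shift after turn mm [ 4.8 -5.6 41.3] n 0.7 gap 0.244 F [-0.  -0.3 -1.1]
```

```bash
python3 -m jog '[[[0,0,0],[0.005,-0.0055,0.02],0.015],[[0,0,0],[0,0,0.022],0.015],[[0,0,0],[0,0,0],0.015],[[0,0,0],[0,0,0],0.015]]'|head -2; python3 go.py 464.2 -358.3 105 96.6; python3 - <<'E'
from h import *
c=cap('top');s=cap('side')
v=cv2.resize(np.hstack([c['image'][195:285,340:440],s['image'][90:180,255:355]]),None,fx=4,fy=4);cv2.imwrite('pics/l11.png',v)
E
```

```text
time_s: 33.1
tcp_pos: [0.4637, -0.3591, 0.1195]
t 33.1 tcp [ 463.7 -359.1  119.5] yang 96.7 tilt 0.11 q7 2.2
turn [-0.1  0.   0.1] n 0.0  shift after turn mm [-0.5  0.7 14.5] n 0.2 gap 0.245 F [-0.3  0.4 -0.8]
```

View pics/l11.png

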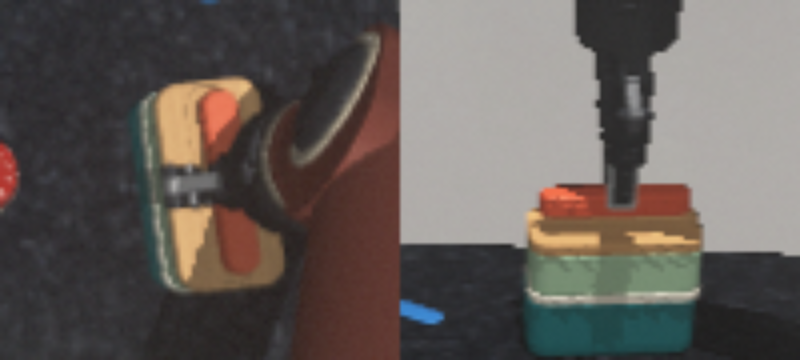

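The case lies along and over the groove: top view (215,100) to (240,265), side view centred at 540–690. I'll lower it.

```bash
python3 -m jog '[[[0,0,0],[-0.0005,0.0005,0.006],0.015],[[0,0,0],[0,0,0.006],0.015],[[0,0,0],[0,0,0],0.015],[[0,0,0],[0,0,0],0.015]]'|grep -E 'pos|ft_'; python3 -m jog '[[[0,0,0],[0,0,0.0025],0.015],[[0,0,0],[0,0,0.001],0.015],[[0,0,0],[0,0,0],0.015],[[0,0,0],[0,0,0],0.015]]'|grep -E 'pos|ft_';python3 go.py 464.2 -358.3 105 96.6
```

```text
tcp_pos: [0.4631, -0.3586, 0.1061]
ft_force: [-0.2, -0.9, -0.5]
tcp_pos: [0.4634, -0.3588, 0.1043]
ft_force: [-1.5, 1.7, 7.3]
t 34.2 tcp [ 463.4 -358.8  104.3] yang 96.6 tilt 0.09 q7 2.19
turn [-0.1 -0.   0. ] n 0.0  shift after turn mm [-0.9  0.4 -0.7] n 0.0 gap 0.245 F [-1.5  1.7  7.3]
```

```bash
python3 -m jog '[[[0,0,0],[0,0,0],0.03],[[0,0,0],[0,0,0],0.045],[[0,0,0],[0,0,0],0.045],[[0,0,0],[0,0,0],0.045]]'|grep -E 'pos|ft_|gap'; python3 -m jog '[[[0,0,0],[0,0,-0.03],0.045],[[0,0,0],[0,0,-0.05],0.045],[[0,0,0],[0,0,-0.05],0.045],[[0,0,0],[0,0.06,0],0.045],[[0,0,0],[0,0.06,0],0.045]]'|grep -E 'pos|ft_|gap';python3 -m jog '[[[0,0,0],[0,0.06,0],0.045],[[0,0,0],[0,0.06,0],0.045],[[0,0,0],[0,0.03,0],0.045],[[0,0,0],[0,0,0],0.045],[[0,0,0],[0,0,0],0.045]]'|grep -E 'pos|ft_|gap'; python3 - <<'E'
from h import *
c=cap('top'); W=world(c); s=cap('side')
r=roi(c,355,195,425,280); z=W[...,2]; hsv=cv2.cvtColor(c['image'],cv2.COLOR_BGR2HSV)
red=r&((hsv[...,0]<9)|(hsv[...,0]>170))&(hsv[...,1]>140)
print('case',rect(c,red,.113),np.percentile(z[red],[5,50,95]).round(4),'lid',rect(c,r&(z>.085)&(z<.13),.100))
v=cv2.resize(np.hstack([c['image'][195:285,340:440],s['image'][100:190,255:355]]),None,fx=4,fy=4);cv2.imwrite('pics/l12.png',v)
print(env.state()['finger_gap'])
E
```

```text
tcp_pos: [0.463, -0.3585, 0.1025]
ft_force: [0.1, -0.3, -0.1]
finger_gap: 0.529
tcp_pos: [0.4496, -0.2383, 0.2333]
ft_force: [1.0, 1.2, -0.4]
finger_gap: 0.523
tcp_pos: [0.4323, -0.0914, 0.2326]
ft_force: [-0.1, 0.5, -0.4]
finger_gap: 0.527
case (array([ 463.4, -355.7]), (113.3, 23.8), 6.6) [0.1039 0.1126 0.1166] lid (array([ 464.3, -356.7]), (132.8, 69.9), 6.5)
0.524633084112971
```

View pics/l12.png

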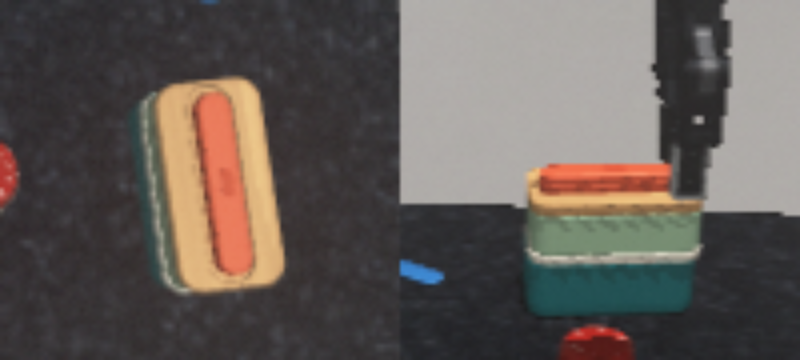

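The stack is complete: the coral case lies centred in the groove at (223,185), everything is square and level, and the gripper is away from it and open.

```bash
python3 -c "
from bench import env
print(env.close_job())"
```

```text
the job is handed in; nothing more can be done
None
```

The lunch box is back together on its teal lower box, with inner lid, upper box, wooden lid and cutlery case each seated at their expected heights and aligned in the last pictures. Nothing is gripped, none of the moves went near the bystanders, and the job is handed in, with no verdict shown.

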